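Fish the sample basket out of a dissolution vessel

ROBOT

A 6-joint arm with a two-finger parallel gripper is mounted at the origin on the work surface. World frame = base frame: x ahead of the robot, y to its left, z up, the work surface at z = 0. Lengths are in m, angles in rad, forces in N, time in s.
With the tool pointing down it reaches from about 0.225 to 0.875 m from the base axis. Payload 3.4 kg.
Tool frame: the origin (TCP) lies at the very end of the fingers, on their centre line; the grasp point (between the pads) lies 19 mm behind it; z points along the fingers, y is the direction in which the jaws open and shut (so a half turn about z gives the same grasp; the last joint's range is limited). The gripper opens to 85 mm and grips with 20 to 120 N. Pads are 22 mm wide; open, the fingers measure 114 mm over their backs; the gripper's body (76 mm by 85 mm) begins 54 mm behind the grasp point. The pads swing forward as they close: fully open they stand 13 mm farther back than shut.
Start: joints at [-1.264, 0.276, 1.505, -0, 1.361, -0.121], TCP at [0.239, -0.523, 0.231] pointing down, gripper open.
Joint ranges: [-2.89, 2.89], [-0.75, 2.08], [0.22, 2.7], [-1.18, 4.32], [0.11, 2.71], [-2.7, 2.7]. Speed limits (rad/s): [2.57, 2.57, 3.14, 3.14, 3.14, 3.14].

INTERFACE

Orientations are given as a unit quaternion [w, x, y, z].
In Python, from rig import telemetry, imaging, manip, finder gives the robot as it stands.
- The arm moves only by the tool arm_command, never from a script. Its argument "steps" is a list of rows, each a list of 3 entries, a list of its own where there are three numbers: the turn, a rotation vector about the world's x, y, z in rad, then the shift along the world's x, y, z in mm, then the closure in counts, from 0 (fully open) to 255 (shut). In form: [[[rx, ry, rz], [dx, dy, dz], grip], ...]. A call has 1 to 20 rows; each row shifts and turns the commanded pose from where the row before left it; what a row does not reach is not made up. A row lasts 1/8 s, in which the tool goes at most 62.5 mm and 10.7 degrees, less where a joint would pass 70% of its speed; a pose out of reach is approached as far as the arm can. A call is refused whole if a number of a shift passes 62.5 or a number of a turn 0.188, either way. A call with a gripper value outside its range is refused whole. The fingers move at their own pace and stop on an object; "newtons" is the grip in N (left out, the last holds). Time passes only in rows, so rows that do not move let the fingers close. It gives the time, the measured TCP pose, the force and the opening at its end, in the units of the state.
- telemetry.get_state(): the state, without advancing time (a new reading comes with each control period).
- imaging.get_image(name): name is "scene" or "side" or "wrist"; returns the picture (400x640x3 uint8, blue, green, red); there is no depth.
- imaging.camera_params(name): a dict with "intrinsics" (3x3 intrinsics, pixels), "R" (3x3) and "t" (3): a world point X has camera coordinates R X + t. Camera axes: x right, y down, z forward; pixel columns grow to the right and rows downward; lengths in m; the calibration is good to about 2 mm. The wrist camera is an equidistant fisheye: a pixel r from the principal point sees the ray r / f radians off the axis. A picture is of the moment at which its call begins: read the wrist's pose just before it. camera_params takes no time and is no camera call; for the wrist camera it gives the pose at the moment of the call.
- manip.sign_off(): hands the job in, once; it reports no verdict.
Trained networks look in the newest picture that a camera, given by its name, has taken for a name from the list of things; names that differ only in an ending like _2 or _b are one class to them, and where a whole thing is asked for, a point or a joint stands for the part that bears it (a point fixed in the world has none). Each returns a list of dicts, best first, with "score" (0 to 1); they miss things now and then, are a little off and sometimes report something else, mostly with a low value. They report only what shows in the picture. A call takes as long as a camera call.
- finder.cut_out(camera, thing): "pixels" (400x640 bool, what is visible of it) and "extent" ([left, top, width, height] in pixels, round what is visible of it).
The state is a dict: "clock": time; "qpos": joint angles; "qd": joint speeds; "effort": joint torques, N m; "position": TCP position; "ee_rot": TCP orientation; "contact_force": force on the tool from outside, world axes, zero at the start; "moment": the same for the moment, N m; "width": finger opening in m.
Only numpy, scipy, OpenCV 4.12 (cv2) and the standard library are available. Lean on these libraries where they do the work, as an engineer would, in place of code of your own. Each camera call takes 0.05 s, during which the arm holds its last target.

TASK

A sample basket with a wire bail has been left at the bottom of one of the three deep vessels of the dissolution bath. Take the long picker from its holder, hook the basket by its bail, lift it out and set it gently, upright, on the steel tray; touch the basket only with the picker, not with the fingers. Then put the picker back in its holder, toe down, and let go.

Things in the scene. Friction and masses are not known exactly. Their poses are not given: they have to be found in the camera images.
- basket: Loose dark steel cylinder basket, 50 dia x 28 mm, flat lid, 90 g, on the floor of any one vessel, within 9 mm of its axis. A rigid bail of 4 mm wire stands on it: uprights at y = -22, +22, crossbar along y with centre line 60 mm above the underside (30 mm free under it). Hook it along its x, from either side. Origin: centre of underside. Other vessels: basket with ball knob, plain disc.
- picker: 165 mm picker, 90 g, loose and upright in its holder. Black 20 x 20 mm square handle 105 to 165 mm above the foot (grip at 130 or higher), 8 mm rod below. Foot: flat toe 18 mm wide (y), 4 thick, from x = -4 to 22, with an upturned lip at x = 19 to 22, its top 12 mm above the underside; the bail sits on the toe between rod and lip. Origin: rod axis at foot underside; z up the rod, x to the lip.
- bath: Fixed white deck 150 (x) x 360 mm (y) on teal posts, top at 140 mm, with 3 clear flat-bottomed vessels at x = 0, y = 115, 0, -115: bore 102 mm, inner floor 5 mm above the table, mouths flush with the deck. Picker holder past its -y end, centred at x = 0, y = -240: grey open square box, 60 mm inside, 66 outside, 75 high, inner floor at 3 mm. Origin: centre of deck, at table height.
- tray: Fixed, empty, shallow steel tray, 170 mm (x) by 140 mm (y) outside, walls 3 mm thick and 14 mm high, inner floor 3 mm above the table. Origin: centre of the underside, at table height.

How it is judged:
By the outcome, as a careful person would: the job done as asked, in the order asked, and still so for the second after the job is handed in, with the robot touching nothing.
It also fails if it takes over 67 s, if anything falls off the work surface, if the arm or the gripper's body presses on something with over 40 N, if the wrist force passes 120 N, or if a joint passes its speed limit or range.

## Working session

There is one attempt and no reset: what is moved stays moved. The work goes in short steps, Python scripts to look and compute and a tool call to move; the robot and the scene stay as the last step left them, time stands still between calls to the robot, and variables do not carry over. Pictures are saved under pics/ and viewed, and the job is handed in when it is done.

Besides the shell and the picture viewer there is one more tool, called as a command line: name --argument value ..., lists and objects as JSON in quotes. arm_command: Moves the arm, as the interface text tells. Its arguments: {"type":"object","properties":{"steps":{"type":"array"},"newtons":{"type":"number"}},"required":["steps"]}

```bash
ls; mkdir -p pics; python3 - <<'E'
from rig import telemetry, imaging, manip, finder
import cv2,numpy as np
np.set_printoptions(precision=4,suppress=True)
s=telemetry.get_state(); print(s)
for n in("scene","side","wrist"):
    im=imaging.get_image(n); cv2.imwrite(f"pics/{n}0.png",im)
    p=imaging.camera_params(n); print(n,p)
E
```

```text
pics
{'clock': 0.0, 'qpos': array([-1.264 ,  0.2766,  1.5061,  0.    ,  1.3607, -0.121 ]), 'qd': array([ 0.0006, -0.0028,  0.0003, -0.0001,  0.0014, -0.0003]), 'effort': array([ -0.0003, -41.6769, -24.5809,   0.    ,   0.0111,   0.    ]), 'position': array([ 0.2384, -0.5227,  0.2304]), 'ee_rot': array([-0.0009,  0.9772,  0.2123, -0.0001]), 'contact_force': array([ 0.1158,  0.3705, -0.2173]), 'moment': array([0.0053, 0.002 , 0.0037]), 'width': 0.08560420743535209}
scene {'intrinsics': array([[475.6432,   0.    , 317.3611],
       [  0.    , 475.6432, 198.6454],
       [  0.    ,   0.    ,   1.    ]]), 'R': array([[ 0.7971,  0.6037, -0.0144],
       [ 0.3496, -0.4808, -0.8041],
       [-0.4924,  0.6359, -0.5943]]), 't': array([-0.3963, -0.1847,  1.322 ])}
side {'intrinsics': array([[487.0273,   0.    , 308.5422],
       [  0.    , 487.0273, 195.0486],
       [  0.    ,   0.    ,   1.    ]]), 'R': array([[-0.5969, -0.8022,  0.0125],
       [-0.669 ,  0.4891, -0.5596],
       [ 0.4428, -0.3424, -0.8287]]), 't': array([0.2726, 0.4295, 0.8412])}
wrist {'intrinsics': array([[309.7069,   0.    , 319.2673],
       [  0.    , 309.7069, 198.2843],
       [  0.    ,   0.    ,   1.    ]]), 'R': array([[ 0.4144, -0.9101, -0.0019],
       [-0.8705, -0.3969,  0.2911],
       [-0.2657, -0.119 , -0.9567]]), 't': array([-0.5734, -0.038 ,  0.3789])}
```

View pics/scene0.png

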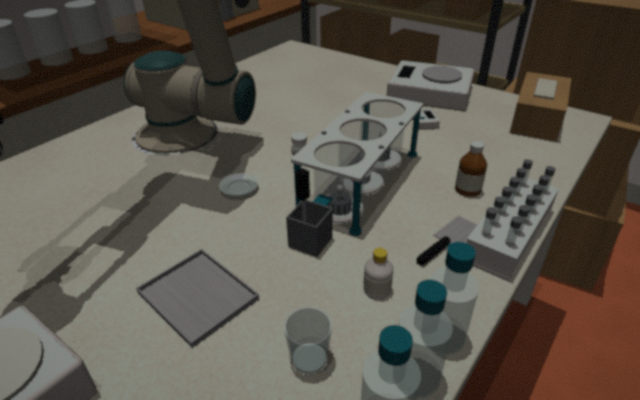

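View pics/side0.png

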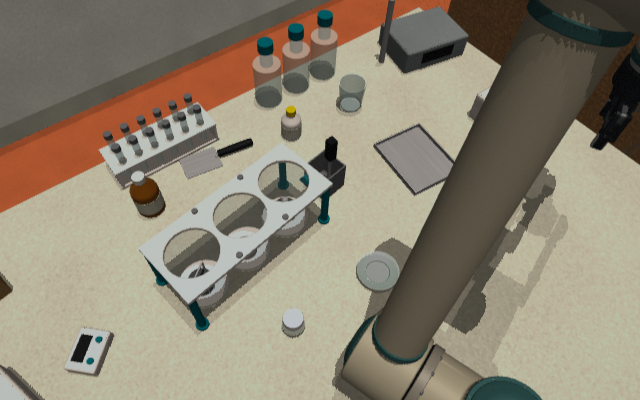

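View pics/wrist0.png

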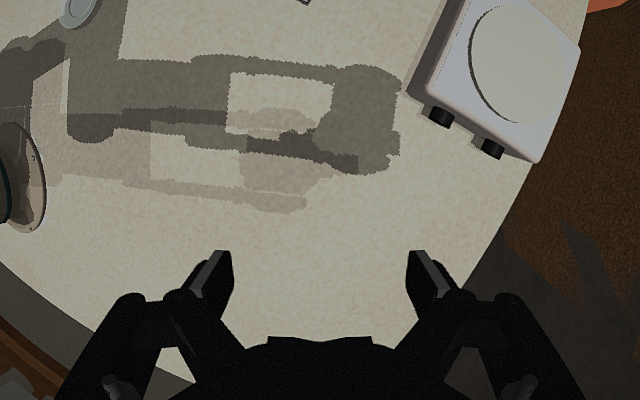

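```bash
python3 - <<'E'
from rig import telemetry, imaging, manip, finder
import cv2,numpy as np
for c in("scene","side"):
    im=imaging.get_image(c)
    for th in("basket","picker","bath","tray"):
        r=finder.cut_out(c,th)
        print(c,th,[(round(d["score"],2),d["extent"]) for d in r][:4])
        for i,d in enumerate(r[:2]): np.save(f"m_{c}_{th}_{i}.npy",d["pixels"])
im=cv2.imread("pics/side0.png"); 
cv2.imwrite("pics/side_zoom.png",cv2.resize(im[135:335,130:350],(770,700)[0:2],interpolation=cv2.INTER_CUBIC)[:600] if 0 else cv2.resize(im[140:335,130:355],None,fx=3,fy=3,interpolation=cv2.INTER_CUBIC))
im=cv2.imread("pics/scene0.png"); 
cv2.imwrite("pics/scene_zoom.png",cv2.resize(im[85:260,270:440],None,fx=3.4,fy=3.4,interpolation=cv2.INTER_CUBIC))
E
```

```text
scene basket []
scene picker [(0.7, [294.1, 168.4, 15.5, 53.4])]
scene bath []
scene tray [(0.62, [135.9, 249.7, 124.5, 95.6])]
side basket [(0.44, [187.3, 263.2, 22.8, 13.3])]
side picker [(0.81, [325.6, 137.7, 10.6, 40.3])]
side bath [(0.71, [138.2, 143.0, 206.5, 187.0])]
side tray [(0.97, [371.9, 123.1, 83.9, 68.8])]
```

View pics/side_zoom.png

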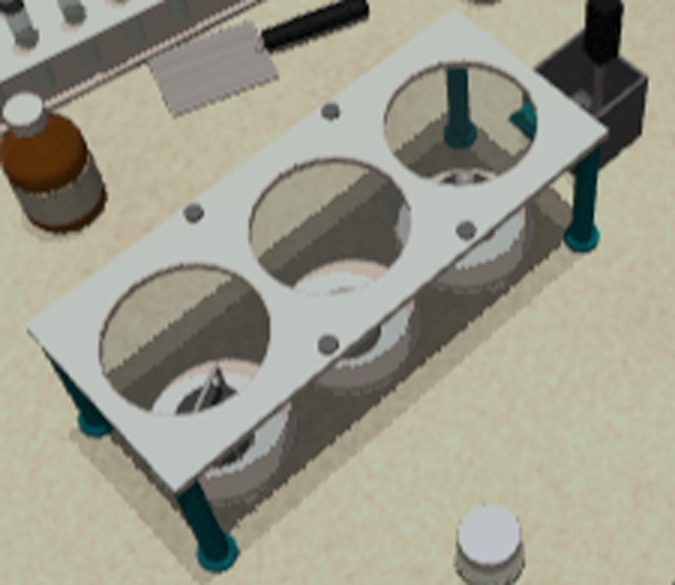

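View pics/scene_zoom.png

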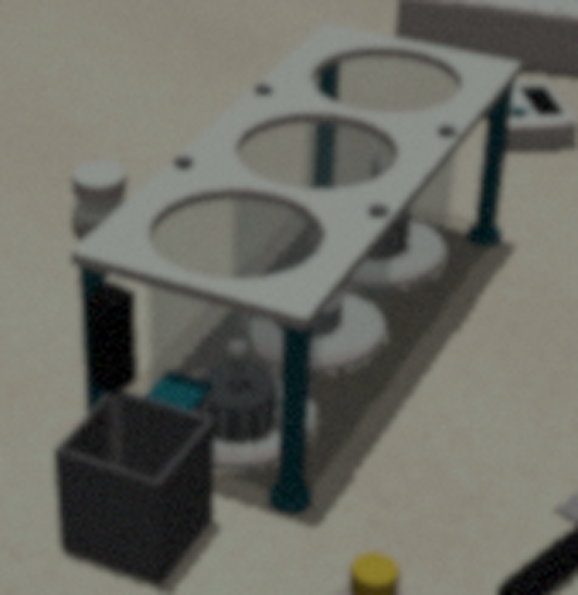

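```bash
cat > h.py <<'E'
from rig import telemetry, imaging, manip, finder
import cv2,numpy as np
from scipy.optimize import least_squares
np.set_printoptions(precision=4,suppress=True)
P={c:imaging.camera_params(c) for c in("scene","side")}
def proj(c,X,p=None):
    p=p or P[c]; X=np.atleast_2d(X); Y=X@p["R"].T+p["t"]; K=p["intrinsics"]
    if c=="wrist":
        th=np.arctan2(np.hypot(Y[:,0],Y[:,1]),Y[:,2]); ph=np.arctan2(Y[:,1],Y[:,0])
        return np.c_[K[0,0]*th*np.cos(ph)+K[0,2],K[1,1]*th*np.sin(ph)+K[1,2]]
    return np.c_[K[0,0]*Y[:,0]/Y[:,2]+K[0,2],K[1,1]*Y[:,1]/Y[:,2]+K[1,2]]
def back(c,uv,z,p=None):
    p=p or P[c]; K=p["intrinsics"]; a=(uv[0]-K[0,2])/K[0,0]; b=(uv[1]-K[1,2])/K[1,1]
    if c=="wrist":
        r=np.hypot(a,b); d=np.array([np.sin(r)*a/r,np.sin(r)*b/r,np.cos(r)]) if r>0 else np.array([0,0,1.])
    else: d=np.array([a,b,1])
    C=-p["R"].T@p["t"]; d=p["R"].T@d; return C+d*(z-C[2])/d[2]
def T2(x,y,a,L):
    L=np.atleast_2d(L); c,s=np.cos(a),np.sin(a); return np.c_[x+c*L[:,0]-s*L[:,1],y+s*L[:,0]+c*L[:,1],L[:,2]]
E
python3 - <<'E'
from h import *
sid=np.array([[281.7,143.3],[332.3,183.3],[190,303.3],[139.3,250]])
print(np.array([back("side",u,.14) for u in sid]))
m=np.load("m_side_tray_0.npy").astype(np.uint8)
for c in("side","scene"):
    m=np.load(f"m_{c}_tray_0.npy").astype(np.uint8)
    k=max(cv2.findContours(m,0,2)[0],key=cv2.contourArea)
    q=cv2.approxPolyDP(cv2.convexHull(k),8,True)[:,0]
    print(c,q.tolist()); print(np.array([back(c,u,.014) for u in q]))
E
```

```text
[[ 0.6415 -0.0645  0.14  ]
 [ 0.4966 -0.0868  0.14  ]
 [ 0.4425  0.2647  0.14  ]
 [ 0.5868  0.2891  0.14  ]]
side [[419, 124], [452, 164], [414, 194], [374, 145]]
[[ 0.5783 -0.4398  0.014 ]
 [ 0.4385 -0.4143  0.014 ]
 [ 0.4289 -0.2803  0.014 ]
 [ 0.5933 -0.3018  0.014 ]]
scene [[202, 249], [258, 299], [191, 347], [137, 287]]
[[ 0.4389 -0.2897  0.014 ]
 [ 0.6117 -0.3183  0.014 ]
 [ 0.5947 -0.4513  0.014 ]
 [ 0.4211 -0.4246  0.014 ]]
```

```bash
python3 - <<'E'
from h import *
from scipy.spatial.transform import Rotation as Ro
p=imaging.camera_params("wrist");s=telemetry.get_state()
C=-p["R"].T@p["t"];q=s["ee_rot"];R=Ro.from_quat([*q[1:],q[0]]).as_matrix()
print(C,R.T@(C-s["position"]),R, "axis in tool",R.T@p["R"][2], s["clock"])
c=np.array([.542,.1006]);a=.153
L=np.array([[-.075,-.18,.14],[.075,-.18,.14],[.075,.18,.14],[-.075,.18,.14],[0,-.24,.075],[-.033,-.273,.075],[.033,-.273,.075],[.033,-.207,.075],[-.033,-.207,.075]])
W=T2(*c,a,L)
for cam in("scene","side"): print(cam,proj(cam,W).round(0).tolist())
for cam in("scene","side"):
    m=np.load(f"m_{cam}_picker_0.npy"); v,u=np.nonzero(m); print(cam, [(r,u[v==r].mean(),(v==r).sum()) for r in range(v.min(),v.max()+1,3)])
E
```

```text
[ 0.3053 -0.4921  0.3731] [ 0.0737 -0.0006 -0.1418] [[ 0.9099  0.4149  0.    ]
 [ 0.4149 -0.9099 -0.0002]
 [-0.0001  0.0002 -1.    ]] axis in tool [-0.2913 -0.0007  0.9566] 0.65
scene [[288.0, 157.0], [358.0, 177.0], [421.0, 102.0], [363.0, 90.0], [308.0, 211.0], [284.0, 215.0], [314.0, 226.0], [331.0, 206.0], [301.0, 197.0]]
side [[333.0, 183.0], [282.0, 142.0], [138.0, 249.0], [189.0, 305.0], [326.0, 165.0], [347.0, 165.0], [325.0, 149.0], [305.0, 165.0], [326.0, 182.0]]
scene [(168, np.float64(302.0), np.int64(5)), (171, np.float64(302.5), np.int64(14)), (174, np.float64(302.5), np.int64(14)), (177, np.float64(302.5), np.int64(14)), (180, np.float64(302.5), np.int64(14)), (183, np.float64(302.5), np.int64(14)), (186, np.float64(302.5), np.int64(14)), (189, np.float64(302.5), np.int64(14)), (192, np.float64(303.0), np.int64(13)), (195, np.float64(303.5), np.int64(12)), (198, np.float64(302.5), np.int64(8)), (201, np.float64(303.5), np.int64(4)), (204, np.float64(303.0), np.int64(3)), (207, np.float64(303.0), np.int64(3)), (210, np.float64(303.0), np.int64(3)), (213, np.float64(303.5), np.int64(4)), (216, np.float64(304.0), np.int64(5)), (219, np.float64(304.0), np.int64(5)), (222, np.float64(305.0), np.int64(3))]
side [(137, np.float64(331.0), np.int64(3)), (140, np.float64(330.5), np.int64(10)), (143, np.float64(330.5), np.int64(12)), (146, np.float64(330.5), np.int64(12)), (149, np.float64(330.5), np.int64(12)), (152, np.float64(330.0), np.int64(11)), (155, np.float64(330.0), np.int64(11)), (158, np.float64(329.5), np.int64(8)), (161, np.float64(329.5), np.int64(4)), (164, np.float64(329.0), np.int64(3)), (167, np.float64(329.0), np.int64(3)), (170, np.float64(329.0), np.int64(3)), (173, np.float64(328.5), np.int64(4)), (176, np.float64(328.0), np.int64(3))]
```

arm_command --steps '[[[0, 0, 0], [17, 54, 10], 0], [[0, 0, 0], [17, 54, 10], 0], [[0, 0, 0], [17, 54, 10], 0], [[0, 0, 0], [17, 54, 10], 0], [[0, 0, 0], [17, 54, 10], 0], [[0, 0, 0], [17, 54, 10], 0], [[0, 0, 0], [17, 54, 10], 0], [[0, 0, 0], [17, 54, 10], 0], [[0, 0, 0], [17, 54, 10], 0], [[0, 0, 0], [17, 54, 10], 0], [[0, 0, 0], [17, 54, 10], 0], [[0, 0, 0], [17, 54, 10], 0], [[0, 0, 0], [17, 54, 10], 0], [[0, 0, 0], [0, 0, 0], 0]]'

```text
clock: 2.4
position: [0.4605, 0.1823, 0.3615]
ee_rot: [-0.001, 0.977, 0.215, 0.001]
contact_force: [0.7, -0.5, -0.4]
width: 0.0854
```

```bash
python3 - <<'E'
from h import *
import json,pickle
p=imaging.camera_params("wrist");im=imaging.get_image("wrist")
s=telemetry.get_state();print(s["clock"],s["position"],s["qd"])
cv2.imwrite("pics/w1.png",im);pickle.dump(p,open("w1.pkl","wb"))
for th in("basket","bath"):
    r=finder.cut_out("wrist",th);print(th,[(round(d["score"],2),d["extent"]) for d in r])
    if r: np.save(f"m_w1_{th}.npy",r[0]["pixels"])
cv2.imwrite("pics/w1z.png",cv2.resize(im[:250],None,fx=1.25,fy=1.25))
E
```

```text
2.45 [0.4597 0.1802 0.3611] [-0.0459 -0.0219  0.0362 -0.0171  0.0069 -0.0036]
basket [(0.81, [296.6, 92.2, 38.0, 29.4]), (0.52, [517.1, 183.4, 43.4, 29.4])]
bath [(0.7, [249.5, 31.1, 293.2, 197.0]), (0.32, [299.0, 90.8, 36.2, 31.3])]
```

View pics/w1.png

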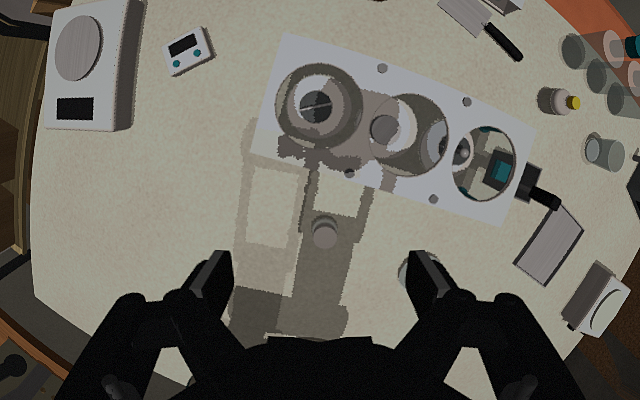

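```bash
python3 - <<'E'
import cv2
im=cv2.imread("pics/w1.png")
cv2.imwrite("pics/w1a.png",cv2.resize(im[60:155,260:380],None,fx=6,fy=6,interpolation=cv2.INTER_CUBIC))
cv2.imwrite("pics/w1b.png",cv2.resize(im[20:240,240:560],None,fx=2.5,fy=2.5,interpolation=cv2.INTER_CUBIC))
E
```

```text
(no output)
```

View pics/w1a.png

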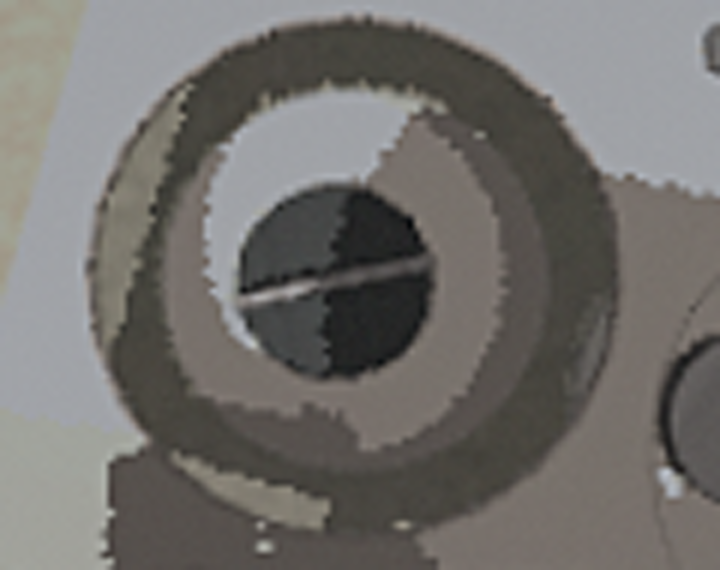

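View pics/w1b.png

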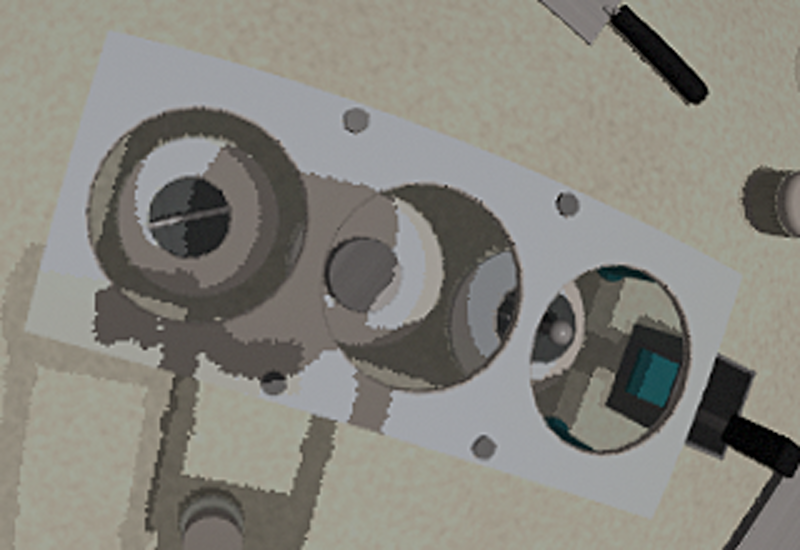

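```bash
python3 - <<'E'
from h import *
import pickle
p=pickle.load(open("w1.pkl","rb"))
Lc=np.array([[.075,-.18,.14],[-.075,-.18,.14],[-.075,.18,.14],[.075,.18,.14]])
obs={"side":np.array([[281.7,143.3],[332.3,183.3],[190,303.3],[139.3,250]]),
"scene":np.array([[359,180.6],[292,160],[365.6,93],[423,104]]),
"wrist":np.array([[536.8,128.8],[500,227.2],[250,152],[283.2,32.8]])}
def r(x,cams): return np.concatenate([(proj(c,T2(*x,Lc),p if c=="wrist" else None)-obs[c]).ravel() for c in cams])
for cams in(["side"],["scene"],["wrist"],["side","scene","wrist"]):
    f=least_squares(r,[.542,.1,.153],args=(cams,)); print(cams,f.x,np.abs(f.fun).max(), 'v', T2(*f.x,[[0,.115,0],[0,-.24,0]])[:,:2].ravel())
b=np.array([back("wrist",u,.065,p) for u in [(300.2,110.2),(331.7,103.7)]]);print(b,b.mean(0),np.linalg.norm(b[1]-b[0]),np.degrees(np.arctan2(*(b[1]-b[0])[1::-1])))
print("lid",back("wrist",(316.2,106.7),.033,p))
# hole
print("hole ctr",back("wrist",(260+353/6,60+275/6),.14,p))
# side view basket bail
E
```

```text
['side'] [0.5424 0.1001 0.1554] 1.4502346447958416 v [ 0.5246  0.2137  0.5795 -0.137 ]
['scene'] [0.5529 0.0938 0.1478] 1.8338786048809084 v [ 0.5359  0.2075  0.5882 -0.1436]
['wrist'] [0.5444 0.1013 0.1491] 1.0254701745163857 v [ 0.5274  0.2151  0.5801 -0.136 ]
['side', 'scene', 'wrist'] [0.545  0.1006 0.1516] 3.404113859400809 v [ 0.5276  0.2143  0.5812 -0.1367]
[[0.5118 0.2366 0.065 ]
 [0.5385 0.2005 0.065 ]] [0.5251 0.2186 0.065 ] 0.04492956514388602 -53.49652077361217
lid [0.5254 0.2187 0.033 ]
hole ctr [0.528  0.2152 0.14  ]
```

arm_command --steps '[[[0, 0, 0], [-4, -54, -9], 0], [[0, 0, 0], [-4, -54, -9], 0], [[0, 0, 0], [-4, -54, -9], 0], [[0, 0, 0], [-4, -54, -9], 0], [[0, 0, 0], [-4, -54, -9], 0], [[0, 0, 0], [-4, -54, -9], 0], [[0, 0, 0], [-4, -54, -9], 0], [[0, 0, 0], [0, 0, 0], 0], [[0, 0, 0], [0, 0, 0], 0]]'

```text
clock: 3.68
position: [0.4304, -0.1996, 0.2983]
ee_rot: [-0.0, 0.978, 0.211, -0.0]
contact_force: [-0.1, 0.1, -0.6]
width: 0.0855
```

```bash
python3 - <<'E'
from h import *
import pickle
p=imaging.camera_params("wrist");im=imaging.get_image("wrist")
s=telemetry.get_state();print(s["clock"],s["position"],s["qpos"],s["ee_rot"])
cv2.imwrite("pics/w2.png",im);pickle.dump(p,open("w2.pkl","wb"))
for th in("picker",):
    r=finder.cut_out("wrist",th);print(th,[(round(d["score"],2),d["extent"]) for d in r])
    if r: np.save(f"m_w2_{th}.npy",r[0]["pixels"])
print(proj("wrist",[[.58,-.1365,.165],[.58,-.1365,.006],[.523,-.37,.003]],p))
E
```

```text
3.725 [ 0.4308 -0.1989  0.2986] [-0.5798  0.0892  1.5786  0.0005  1.4738  0.5643] [-0.0002  0.9773  0.2117  0.0001]
picker [(0.78, [310.1, 10.1, 29.0, 50.1])]
[[325.0663  10.1932]
 [323.1292  44.3426]
 [448.534  151.5165]]
```

View pics/w2.png

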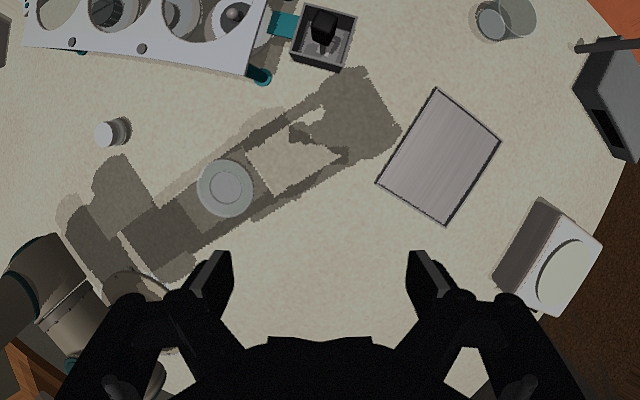

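```bash
python3 - <<'E'
from h import *
import pickle
p=pickle.load(open("w2.pkl","rb"))
im=cv2.imread("pics/w2.png")
cv2.imwrite("pics/w2a.png",cv2.resize(im[0:85,260:365],None,fx=7,fy=7,interpolation=cv2.INTER_CUBIC))
c=np.array([back("wrist",u,.014,p) for u in [(435,87),(502,143),(445,226),(375,183)]]);print(c,c.mean(0),np.linalg.norm(np.diff(c,axis=0),axis=1),np.degrees(np.arctan2(*(c[3]-c[2])[1::-1])))
E
```

```text
[[ 0.5958 -0.3029  0.014 ]
 [ 0.5777 -0.4435  0.014 ]
 [ 0.4187 -0.4205  0.014 ]
 [ 0.4326 -0.285   0.014 ]] [ 0.5062 -0.3629  0.014 ] [0.1417 0.1607 0.1362] 84.17507592720423
```

View pics/w2a.png

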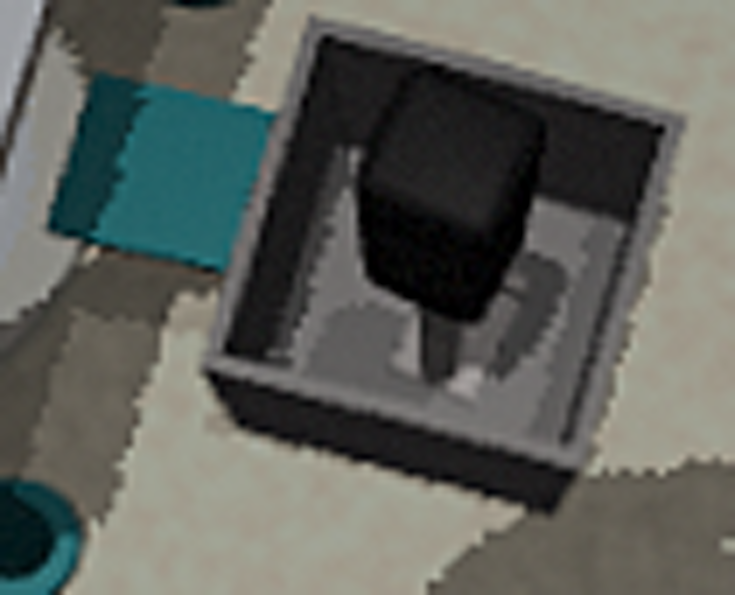

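```bash
python3 - <<'E'
from h import *
import pickle
p=pickle.load(open("w2.pkl","rb"))
im=cv2.imread("pics/w2.png")
z=cv2.resize(im[5:62,295:352],None,fx=10,fy=10,interpolation=cv2.INTER_CUBIC).astype(float)/255
cv2.imwrite("pics/w2c.png",np.clip(z**0.5*1.1*255,0,255))
c=np.array([back("wrist",(260+u/7-.4,v/7-.4),.075,p) for u,v in[(312,20),(683,118),(580,468),(207,365)]])
print(c,c.mean(0),np.linalg.norm(np.diff(c,axis=0),axis=1),np.degrees(np.arctan2(*(c[0]-c[3])[1::-1])))
E
```

```text
[[ 0.6064 -0.0995  0.075 ]
 [ 0.6161 -0.163   0.075 ]
 [ 0.5519 -0.1729  0.075 ]
 [ 0.5429 -0.1093  0.075 ]] [ 0.5793 -0.1362  0.075 ] [0.0643 0.065  0.0642] 8.808264287818316[ WARN:0@0.229] global loadsave.cpp:1063 imwrite_ Unsupported depth image for selected encoder is fallbacked to CV_8U.
```

View pics/w2c.png

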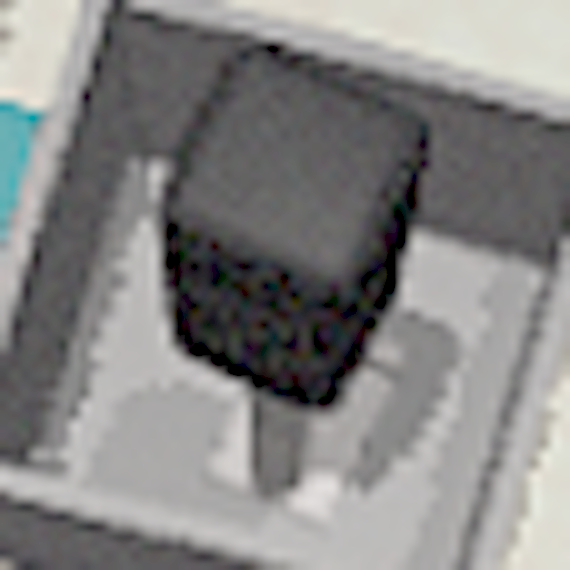

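```bash
cat >> h.py <<'E'
def drawpk(im,p,x,y,a,z0=.003,off=(0,0),k=1,cam="wrist",rot=None):
    """draw picker wire; rot optional full 3x3"""
    h=.01
    segs=[]
    def loop(pts): segs.extend((pts[i],pts[(i+1)%len(pts)]) for i in range(len(pts)))
    for z in(.105,.165): loop([(h,h,z),(-h,h,z),(-h,-h,z),(h,-h,z)])
    loop([(22/1e3,.009,0),(-.004,.009,0),(-.004,-.009,0),(.022,-.009,0)])
    loop([(22/1e3,.009,.012),(22/1e3,-.009,.012),(19/1e3,-.009,.012),(19/1e3,.009,.012)])
    segs.append(((0,0,0),(0,0,.105)))
    for A,B in segs:
        L=np.array([A,B]); 
        if rot is None: W=T2(x,y,a,L); W[:,2]+=z0
        else: W=L@rot.T+np.array([x,y,z0])
        q=((proj(cam,W,p)-np.array(off)+.5)*k).round().astype(int)
        cv2.line(im,tuple(map(int,q[0])),tuple(map(int,q[1])),(0,0,255),1)
E
python3 - <<'E'
from h import *
import pickle
p=pickle.load(open("w2.pkl","rb"))
o=np.array([(295+u/10-.45,5+v/10-.45) for u,v in[(265,50),(428,118),(345,280),(168,205)]])
h=.01;L=np.array([[h,h,.168],[h,-h,.168],[-h,-h,.168],[-h,h,.168]])
f=least_squares(lambda x:(proj("wrist",T2(*x,L),p)-o).ravel(),[.58,-.1365,0.]);print(f.x,np.degrees(f.x[2]),f.fun)
c=np.array([back("wrist",u,.168,p) for u in o]);print(c,np.linalg.norm(np.diff(c,axis=0),axis=1))
im=cv2.imread("pics/w2.png")
z=cv2.resize(im[5:62,295:352],None,fx=10,fy=10,interpolation=cv2.INTER_CUBIC)
z=np.clip((z/255.)**.5*1.1*255,0,255).astype(np.uint8)
drawpk(z,p,*f.x,off=(295,5),k=10)
cv2.imwrite("pics/w2d.png",z)
# side & scene rod check
for cam in("side","scene"):
    for zz in(.168,.108,.06): print(cam,zz,proj(cam,[[f.x[0],f.x[1],zz]]))
E
```

```text
[ 0.5698 -0.1407 -0.0317] -1.8188580146250153 [-1.633  -2.805   2.779  -0.2509  0.9778  2.4069 -2.1341  0.4817]
[[ 0.5782 -0.1334  0.168 ]
 [ 0.5782 -0.1489  0.168 ]
 [ 0.5612 -0.1487  0.168 ]
 [ 0.5613 -0.1319  0.168 ]] [0.0155 0.017  0.0168]
side 0.168 [[331.5709 139.4003]]
side 0.108 [[330.1356 157.5707]]
side 0.06 [[329.0814 170.9155]]
scene 0.168 [[300.9228 169.0754]]
scene 0.108 [[302.0456 196.112 ]]
scene 0.06 [[302.881  216.2263]]
```

View pics/w2d.png

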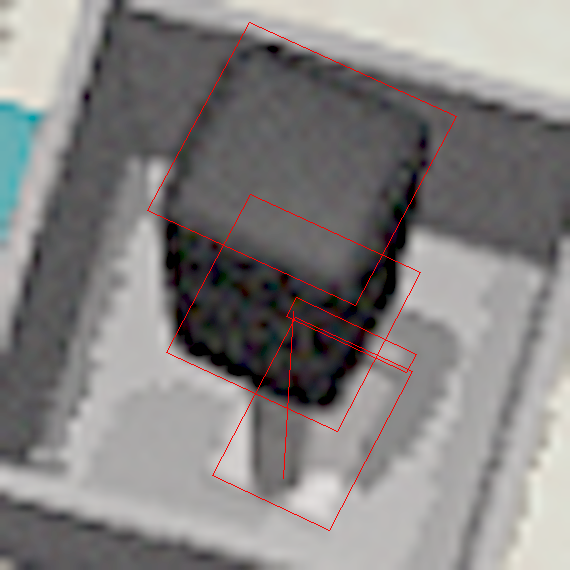

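arm_command --steps '[[[0, 0, 0.185], [23, 9.7, -9], 0], [[0, 0, 0.185], [23, 9.7, -9], 0], [[0, 0, 0.185], [23, 9.7, -9], 0], [[0, 0, 0.185], [23, 9.7, -9], 0], [[0, 0, 0.185], [23, 9.7, -9], 0], [[0, 0, 0.185], [24, 9.7, -9], 0], [[0, 0, 0], [0, 0, 0], 0], [[0, 0, 0], [0, 0, 0], 0]]'

```text
clock: 4.78
position: [0.57, -0.1403, 0.2448]
ee_rot: [0.0, 0.719, 0.695, -0.0]
contact_force: [0.9, 0.2, 0.2]
width: 0.0853
```

```bash
python3 - <<'E'
from h import *
import pickle
p=imaging.camera_params("wrist");im=imaging.get_image("wrist")
s=telemetry.get_state();print(s["clock"],s["position"],s["qpos"],s["ee_rot"],np.degrees(2*np.arctan2(s["ee_rot"][2],s["ee_rot"][1])))
pickle.dump(p,open("w3.pkl","wb"))
drawpk(im,p,.5698,-.1407,-.0317)
cv2.imwrite("pics/w3.png",im)
cv2.imwrite("pics/w3z.png",cv2.resize(im[100:350,170:470],None,fx=2.4,fy=2.4))
E
```

```text
4.825 [ 0.5699 -0.1406  0.245 ] [-0.3601  0.2868  1.4553 -0.0005  1.3992 -0.3263] [ 0.0002  0.7189  0.6951 -0.0001] 88.06707615215
```

View pics/w3z.png

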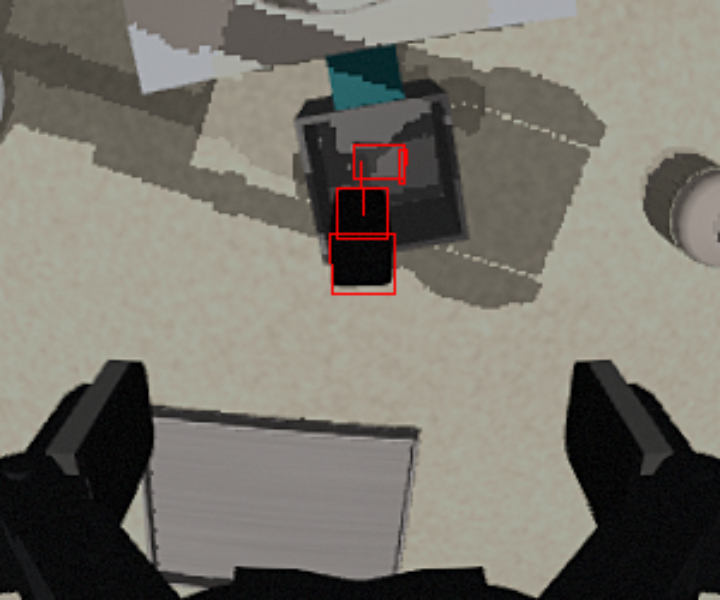

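arm_command --steps '[[[0, 0, 0], [0, 0, -40], 0], [[0, 0, 0], [0, 1, -40], 0], [[0, 0, 0], [0, 0, -25], 0], [[0, 0, 0], [0, 0, -8], 0], [[0, 0, 0], [0, 0, 0], 100], [[0, 0, 0], [0, 0, 0], 150], [[0, 0, 0], [0, 0, 0], 200], [[0, 0, 0], [0, 0, 0], 255], [[0, 0, 0], [0, 0, 0], 255], [[0, 0, 0], [0, 0, 0], 255]]' --newtons 50

```text
clock: 6.08
position: [0.5709, -0.1402, 0.1323]
ee_rot: [0.001, 0.719, 0.695, 0.0]
contact_force: [-0.0, -0.8, 5.6]
width: 0.0194
```

```bash
python3 - <<'E'
from h import *
import pickle
p=imaging.camera_params("wrist");im=imaging.get_image("wrist")
s=telemetry.get_state();print(s["clock"],s["position"],s["width"],s["contact_force"])
drawpk(im,p,s["position"][0],s["position"][1],-.0337)
cv2.imwrite("pics/w4.png",im)
E
```

```text
6.125 [ 0.5709 -0.1401  0.1323] 0.019721231435026194 [-0.6109  1.1344  6.4218]
```

View pics/w4.png

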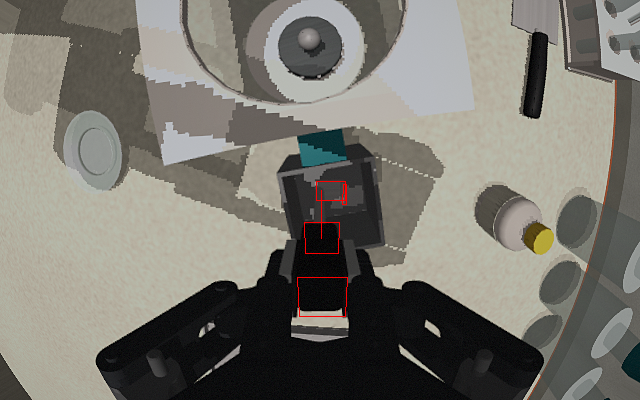

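arm_command --steps '[[[0, 0, 0], [0, 0, 20], 255], [[0, 0, 0], [0, 0, 40], 255], [[0, 0, 0], [0, 0, 45], 255], [[0, 0, 0], [0, 0, 45], 255], [[0, 0, 0], [0, 0, 30], 255], [[0, 0, 0.112], [-10, 48, 0], 255], [[0, 0, 0.112], [-10, 48, 0], 255], [[0, 0, 0.112], [-10, 49, 0], 255], [[0, 0, 0.112], [-10, 49, 0], 255], [[0, 0, 0.112], [-10, 49, 0], 255], [[0, 0, 0.112], [-10, 49, 0], 255], [[0, 0, 0], [-12, 48, 0], 255], [[0, 0, 0], [0, 0, 0], 255], [[0, 0, 0], [0, 0, 0], 255]]'

```text
clock: 7.88
position: [0.4985, 0.1997, 0.3109]
ee_rot: [0.0, 0.449, 0.894, -0.001]
contact_force: [0.1, 0.2, -2.1]
width: 0.0195
```

```bash
cat > look.py <<'E'
from h import *
import sys,pickle
from scipy.spatial.transform import Rotation as Ro
tag=sys.argv[1]; dz=float(sys.argv[2]) if len(sys.argv)>2 else .129
p=imaging.camera_params("wrist");im=imaging.get_image("wrist")
s=telemetry.get_state();q=s["ee_rot"];a=2*np.arctan2(q[2],q[1])
print(s["clock"],s["position"],s["width"],s["contact_force"],"a",np.degrees(a),"tilt",q[[0,3]])
cv2.imwrite(f"pics/{tag}.png",im);pickle.dump((p,s),open(tag+".pkl","wb"))
z=im.copy();drawpk(z,p,s["position"][0],s["position"][1],a-np.pi/2,z0=s["position"][2]-dz)
cv2.imwrite(f"pics/{tag}o.png",z)
both=np.hstack([cv2.resize(i[20:320,220:420],None,fx=2,fy=2,interpolation=cv2.INTER_CUBIC) for i in(im,z)])
cv2.imwrite(f"pics/{tag}z.png",both)
E
python3 look.py w5
```

```text
7.925 [0.4987 0.1992 0.311 ] 0.019933954802939184 [-0.0879  0.0917 -0.4735] a 126.58301021453046 tilt [ 0.0001 -0.0005]
```

View pics/w5z.png

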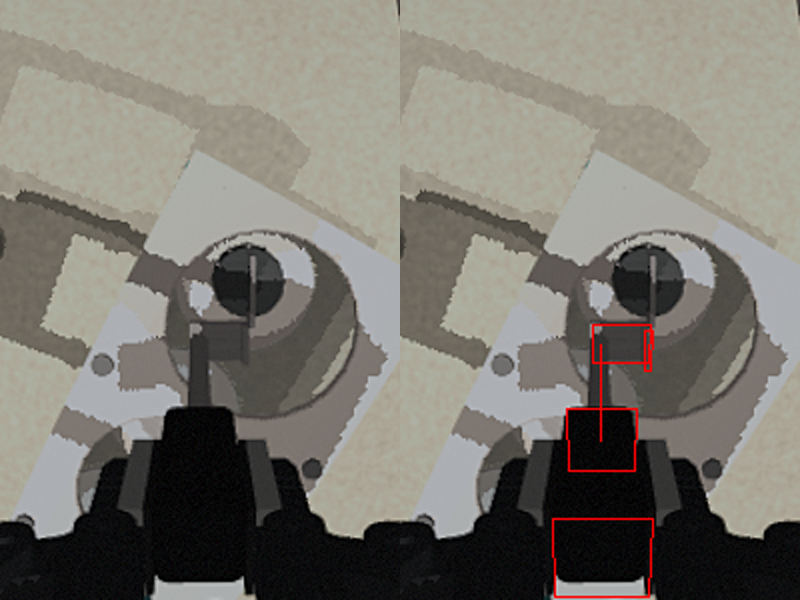

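```bash
python3 - <<'E'
from h import *
import pickle
p,s=pickle.load(open("w5.pkl","rb"))
im=cv2.imread("pics/w5.png")
z=cv2.resize(im[135:215,300:405],None,fx=7.5,fy=7.5,interpolation=cv2.INTER_CUBIC)
z=np.clip((z/255.)**.7*1.1*255,0,255).astype(np.uint8)
bc=np.array([.5251,.2186]); a=np.radians(36.5)
B=T2(*bc,a,[[0,-.022,.065],[0,.022,.065],[0,-.022,.033],[0,.022,.033]])
q=((proj("wrist",B,p)-[300,135]+.5)*7.5).astype(int)
for i,j in((0,1),(0,2),(1,3)): cv2.line(z,tuple(map(int,q[i])),tuple(map(int,q[j])),(0,0,255),1)
t=np.linspace(0,2*np.pi,60)
C=T2(*bc,0,np.c_[.025*np.cos(t),.025*np.sin(t),.033+0*t]); cv2.polylines(z,[((proj("wrist",C,p)-[300,135]+.5)*7.5).astype(int)],True,(0,255,0))
cv2.imwrite("pics/w5b.png",z)
E
```

```text
(no output)
```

View pics/w5b.png

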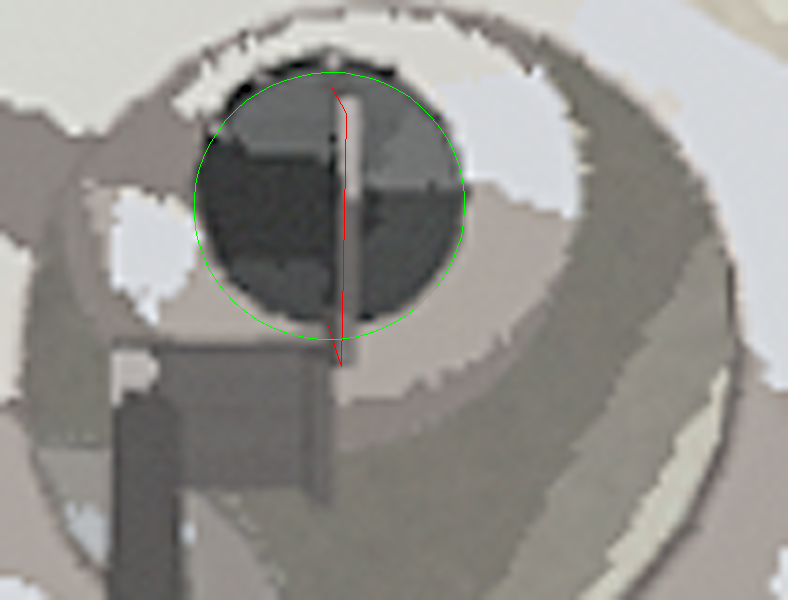

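arm_command --steps '[[[0, 0, 0], [0, 1, -40], 255], [[0, 0, 0], [0, 0, -40], 255], [[0, 0, 0], [0, 0, -35], 255], [[0, 0, 0], [0, 0, -24], 255], [[0, 0, 0], [0, 0, 0], 255], [[0, 0, 0], [0, 0, 0], 255]]'

```text
clock: 8.68
position: [0.4997, 0.2004, 0.1733]
ee_rot: [0.001, 0.45, 0.893, 0.001]
contact_force: [-0.4, -0.3, -0.8]
width: 0.0195
```

```bash
python3 look.py w6
```

```text
8.725 [0.4998 0.2006 0.1737] 0.019826154298173006 [ 0.1157 -0.23   -0.7233] a 126.55297557565036 tilt [0.0011 0.0009]
```

View pics/w6z.png

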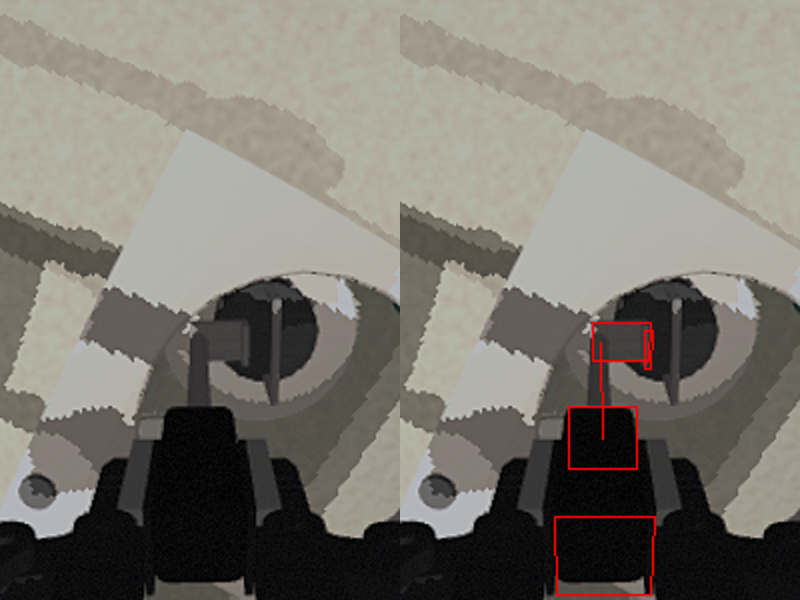

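```bash
python3 - <<'E'
from h import *
import pickle
p,s=pickle.load(open("w6.pkl","rb"))
im=cv2.imread("pics/w6.png")
z=cv2.resize(im[150:240,300:400],None,fx=6.6,fy=6.6,interpolation=cv2.INTER_CUBIC)
z=np.clip((z/255.)**.6*1.1*255,0,255).astype(np.uint8)
bc=np.array([.525,.220]); a=np.radians(36.5)
B=T2(*bc,a,[[0,-.022,.065],[0,.022,.065],[0,-.022,.033],[0,.022,.033]])
q=((proj("wrist",B,p)-[300,150]+.5)*6.6).astype(int)
for i,j in((0,1),(0,2),(1,3)): cv2.line(z,tuple(map(int,q[i])),tuple(map(int,q[j])),(0,0,255),1)
cv2.imwrite("pics/w6b.png",z)
E
```

```text
(no output)
```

View pics/w6b.png

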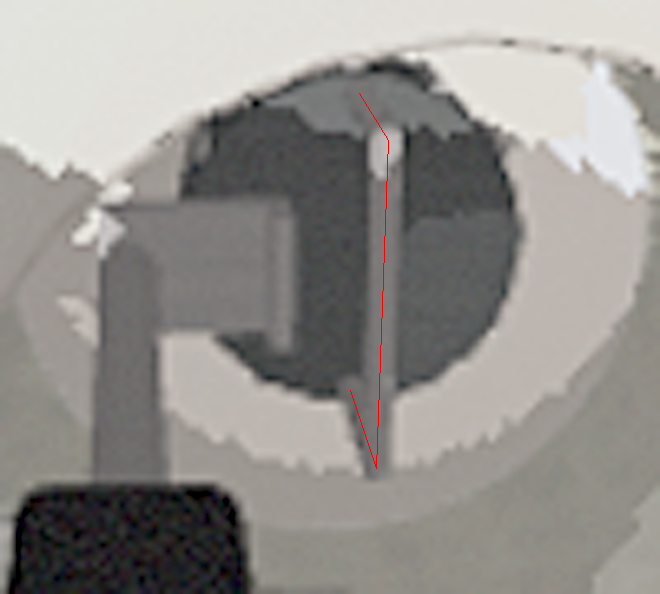

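arm_command --steps '[[[0, 0, 0], [4, 3, -1], 255], [[0, 0, 0], [4, 3, 0], 255], [[0, 0, 0], [4, 3, 0], 255], [[0, 0, 0], [4, 3, 0], 255], [[0, 0, 0], [0, 0, 0], 255], [[0, 0, 0], [0, 0, 0], 255]]'

```text
clock: 9.48
position: [0.5144, 0.213, 0.1712]
ee_rot: [-0.0, 0.449, 0.893, -0.0]
contact_force: [0.2, 0.4, -0.7]
width: 0.0192
```

```bash
python3 look.py w7
```

```text
9.525 [0.5143 0.2129 0.1712] 0.019407472657848257 [ 0.9792 -0.1471 -1.3999] a 126.61644681862111 tilt [-0.0001 -0.0002]
```

View pics/w7z.png

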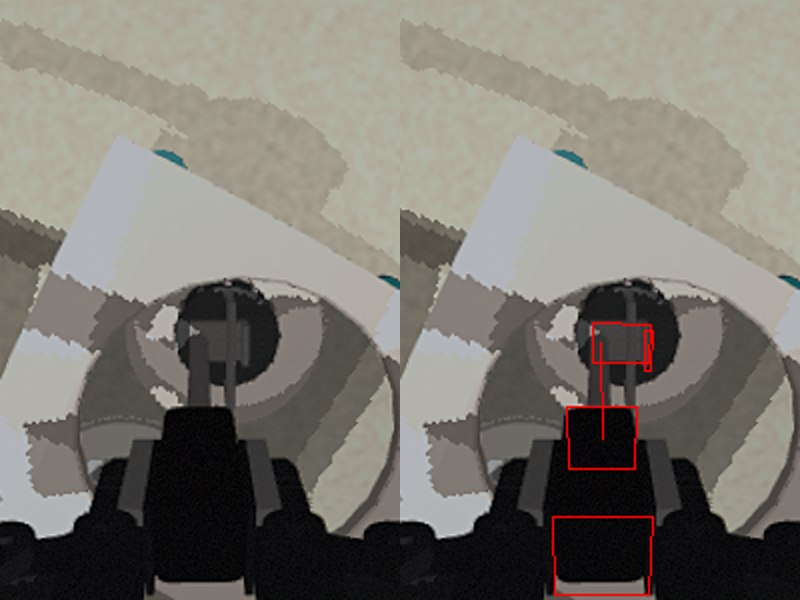

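arm_command --steps '[[[0, 0, 0], [0, 0, 6], 255], [[0, 0, 0], [0, 0, 6], 255], [[0, 0, 0], [0, 0, 4], 255], [[0, 0, 0], [0, 0, 4], 255], [[0, 0, 0], [0, 0, 4], 255], [[0, 0, 0], [0, 0, 6], 255], [[0, 0, 0], [0, 0, 10], 255], [[0, 0, 0], [0, 0, 0], 255], [[0, 0, 0], [0, 0, 0], 255]]'

```text
clock: 10.65
position: [0.5145, 0.213, 0.2114]
ee_rot: [0.0, 0.449, 0.893, 0.0]
contact_force: [-0.8, 0.9, -0.9]
width: 0.0194
```

```bash
python3 look.py w8
```

```text
10.7 [0.5144 0.2129 0.2112] 0.019552564250702974 [ 0.1797  0.2461 -1.4367] a 126.61102057623789 tilt [-0.0001 -0.0001]
```

View pics/w8z.png

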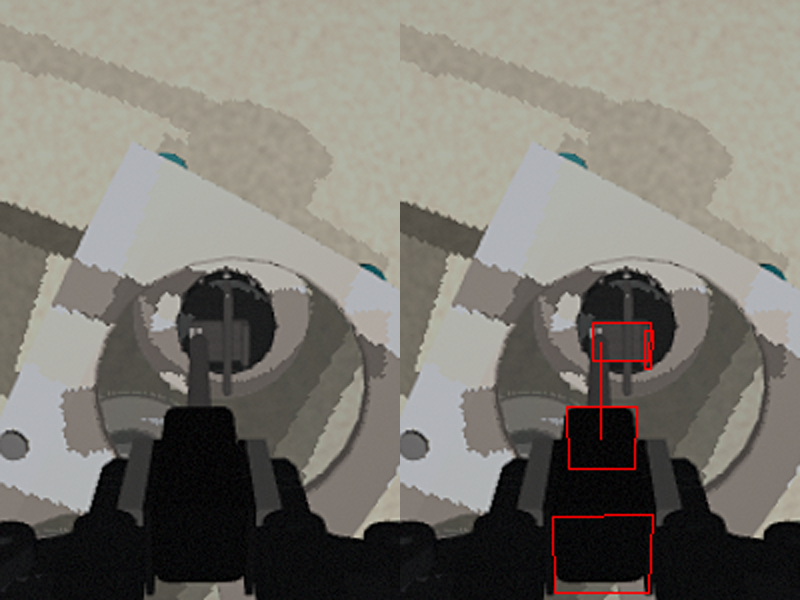

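arm_command --steps '[[[0, 0, 0], [0, 0, 6], 255], [[0, 0, 0], [0, 0, 12], 255], [[0, 0, 0], [0, 0, 18], 255], [[0, 0, 0], [0, 0, 22], 255], [[0, 0, 0], [0, 0, 24], 255], [[0, 0, 0], [0, 0, 24], 255], [[0, 0, 0], [0, 0, 20], 255], [[0, 0, 0], [0, 0, 13], 255], [[0, 0, 0], [0, 0, 6], 255], [[0, 0, 0], [0, 0, 0], 255]]'

```text
clock: 11.95
position: [0.5145, 0.213, 0.3564]
ee_rot: [0.0, 0.449, 0.893, 0.0]
contact_force: [0.0, -1.0, -2.2]
width: 0.0197
```

```bash
python3 look.py w9; python3 - <<'E'
from h import *
im=imaging.get_image("side");cv2.imwrite("pics/s9.png",im);cv2.imwrite("pics/s9z.png",cv2.resize(im[80:330,80:380],None,fx=2.4,fy=2.4))
E
```

```text
12.0 [0.5143 0.2129 0.3558] 0.01921266324069087 [-0.4723  0.0693 -2.9448] a 126.6104210132263 tilt [-0.0003 -0.0003]
```

View pics/w9z.png

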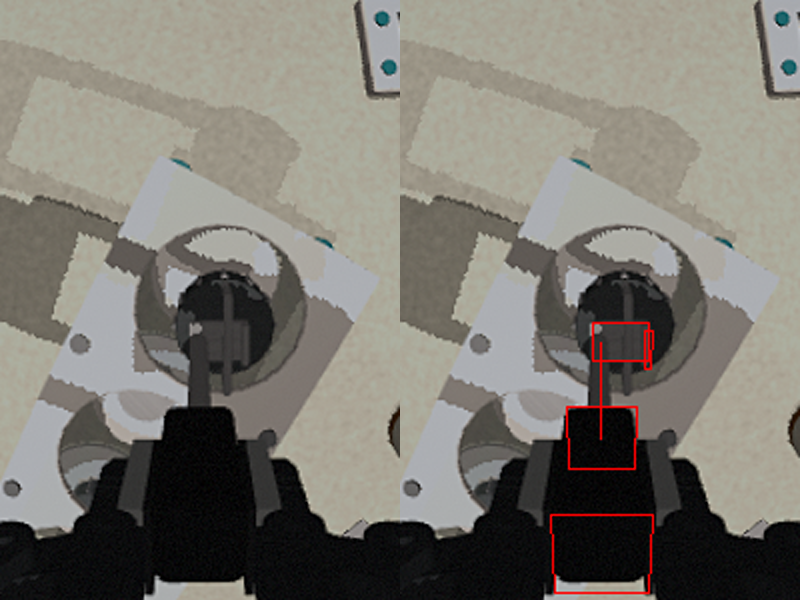

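View pics/s9z.png

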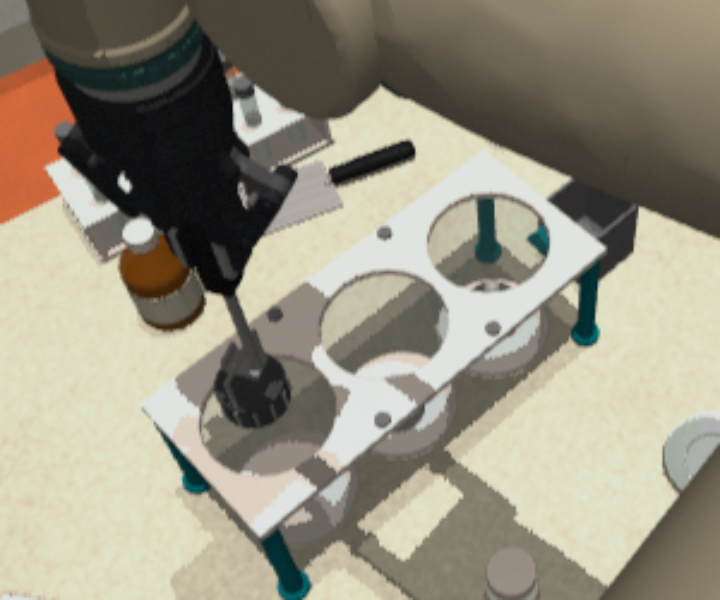

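arm_command --steps '[[[0, 0, 0], [-1, -5, 0], 255], [[0, 0, 0], [-1, -10, 0], 255], [[0, 0, 0], [-1, -15, 0], 255], [[0, 0, 0], [-1, -20, 0], 255], [[0, 0, 0], [-1, -25, 0], 255], [[0, 0, 0], [-1, -30, 0], 255], [[0, 0, 0], [-1, -35, 0], 255], [[0, 0, 0], [-1, -40, 0], 255], [[0, 0, 0], [-1, -40, 0], 255], [[0, 0, 0], [-1, -40, 0], 255], [[0, 0, 0], [-1, -40, 0], 255], [[0, 0, 0], [-1, -40, 0], 255], [[0, 0, 0], [-1, -40, 0], 255], [[0, 0, 0], [-1, -40, 0], 255], [[0, 0, 0], [-1, -35, 0], 255], [[0, 0, 0], [-1, -30, 0], 255], [[0, 0, 0], [-1, -25, 0], 255], [[0, 0, 0], [-1, -20, 0], 255], [[0, 0, 0], [-1, -15, 0], 255], [[0, 0, 0], [0, -12, 0], 255]]'

```text
clock: 14.55
position: [0.4955, -0.3445, 0.3564]
ee_rot: [-0.0, 0.449, 0.893, 0.0]
contact_force: [-1.0, 0.4, -2.0]
width: 0.0191
```

arm_command --steps '[[[0, 0, 0], [0, -10, 0], 255], [[0, 0, 0], [0, -8, 0], 255], [[0, 0, 0], [0, -5, 0], 255], [[0, 0, 0], [0, -2, -5], 255], [[0, 0, 0], [0, 0, -12], 255], [[0, 0, 0], [0, 0, -20], 255], [[0, 0, 0], [0, 0, -25], 255], [[0, 0, 0], [0, 0, -25], 255], [[0, 0, 0], [0, 0, -20], 255], [[0, 0, 0], [0, 0, -12], 255], [[0, 0, 0], [0, 0, -6], 255], [[0, 0, 0], [0, 0, 0], 255], [[0, 0, 0], [0, 0, 0], 255]]'

```text
clock: 16.18
position: [0.496, -0.3693, 0.2322]
ee_rot: [0.001, 0.449, 0.893, -0.0]
contact_force: [0.4, 0.7, -2.0]
width: 0.0194
```

```bash
python3 look.py w10; python3 - <<'E'
from h import *
im=imaging.get_image("scene");cv2.imwrite("pics/sc10z.png",cv2.resize(im[170:370,90:330],None,fx=3,fy=3))
E
```

```text
16.225 [ 0.4959 -0.3694  0.2322] 0.019542785578757417 [ 0.7334  0.5728 -2.5059] a 126.61327603447593 tilt [ 0.0009 -0.0002]
```

View pics/w10z.png

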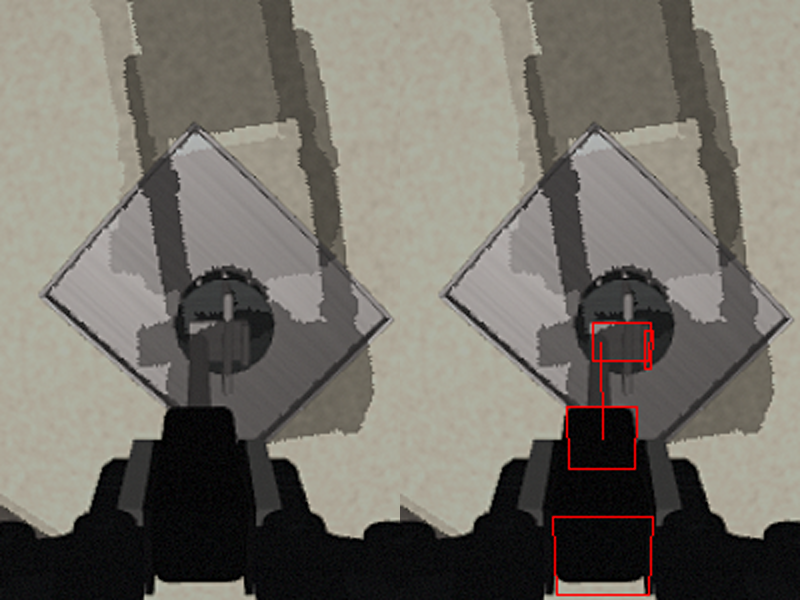

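View pics/sc10z.png

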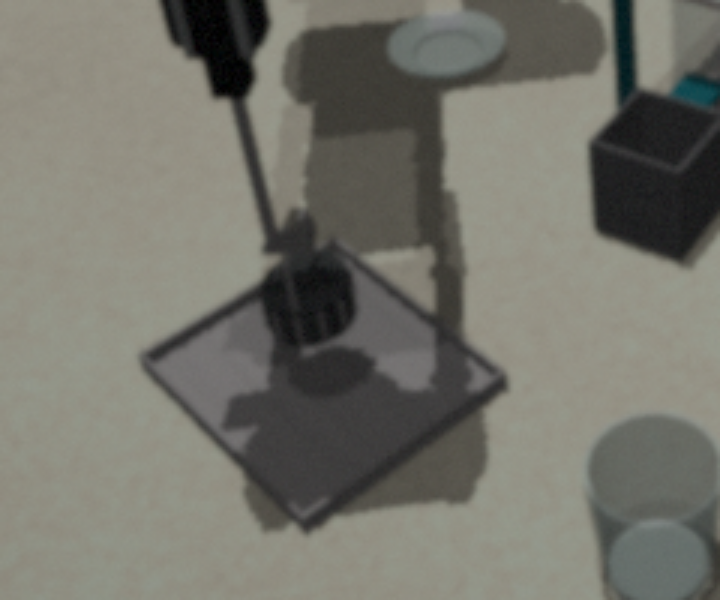

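arm_command --steps '[[[0, 0, 0], [0, 0, -8], 255], [[0, 0, 0], [0, 0, -12], 255], [[0, 0, 0], [0, 0, -10], 255], [[0, 0, 0], [0, 0, -6], 255], [[0, 0, 0], [0, 0, -3], 255], [[0, 0, 0], [0, 0, -2], 255], [[0, 0, 0], [0, 0, -1.5], 255], [[0, 0, 0], [0, 0, -1.5], 255], [[0, 0, 0], [0, 0, -1.5], 255], [[0, 0, 0], [0, 0, -1.5], 255], [[0, 0, 0], [0, 0, -1.5], 255], [[0, 0, 0], [0, 0, -1.5], 255], [[0, 0, 0], [0, 0, -3], 255], [[0, 0, 0], [0, 0, -4], 255], [[0, 0, 0], [0, 0, -3], 255], [[0, 0, 0], [0, 0, 0], 255], [[0, 0, 0], [0, 0, 0], 255]]'

```text
clock: 18.4
position: [0.4956, -0.3691, 0.1714]
ee_rot: [0.0, 0.449, 0.893, 0.0]
contact_force: [0.4, -0.3, -1.4]
width: 0.0193
```

```bash
python3 look.py w11; python3 - <<'E'
from h import *
im=imaging.get_image("scene");cv2.imwrite("pics/sc11z.png",cv2.resize(im[200:340,130:270],None,fx=4.2,fy=4.2,interpolation=cv2.INTER_CUBIC))
E
```

```text
18.45 [ 0.4957 -0.3691  0.1714] 0.01936480964995512 [ 0.8679 -0.1483 -0.7336] a 126.61295252698062 tilt [0.0002 0.    ]
```

View pics/w11z.png

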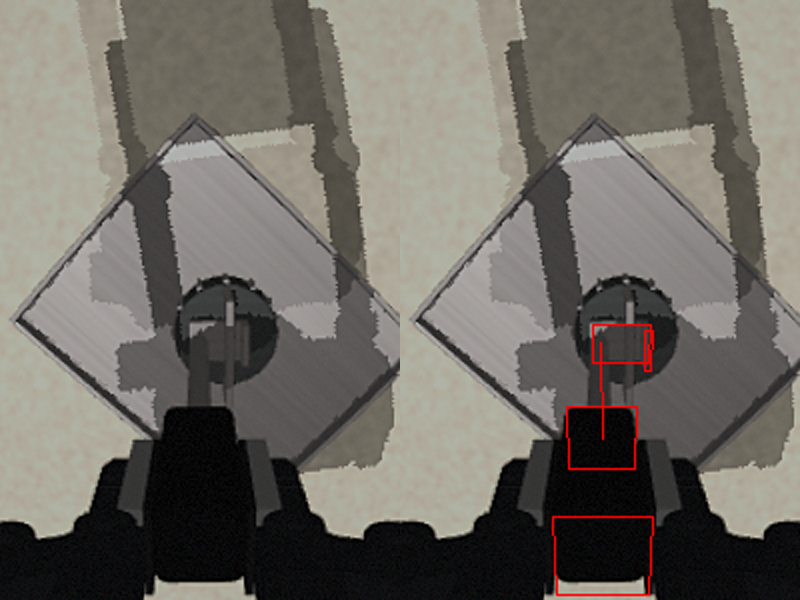

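View pics/sc11z.png

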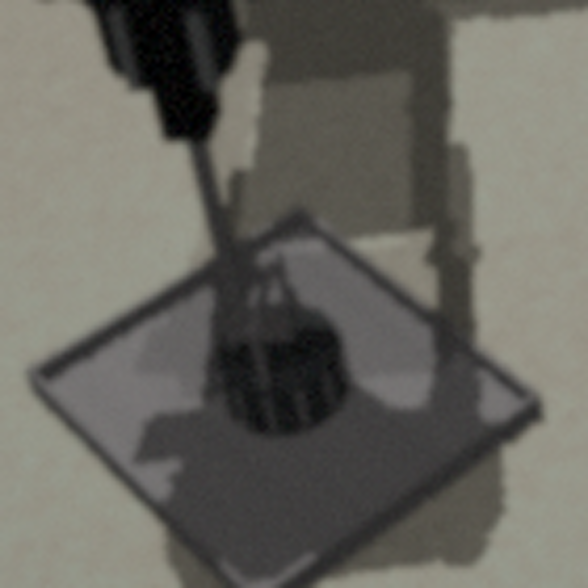

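arm_command --steps '[[[0, 0, 0], [-2, -1.5, 0], 255], [[0, 0, 0], [-4, -3, 0], 255], [[0, 0, 0], [-6, -4.5, 0], 255], [[0, 0, 0], [-6, -4.5, 0], 255], [[0, 0, 0], [-6, -4.5, 0], 255], [[0, 0, 0], [-6, -4.5, 0], 255], [[0, 0, 0], [0, 0, 0], 255]]'

```text
clock: 19.38
position: [0.465, -0.3919, 0.1713]
ee_rot: [0.0, 0.45, 0.893, 0.0]
contact_force: [0.3, -0.2, -0.9]
width: 0.0194
```

```bash
python3 look.py w12
```

```text
19.425 [ 0.4653 -0.3917  0.1714] 0.01960521070637926 [ 0.1769  0.69   -1.508 ] a 126.57428370637909 tilt [0.0001 0.0001]
```

View pics/w12z.png

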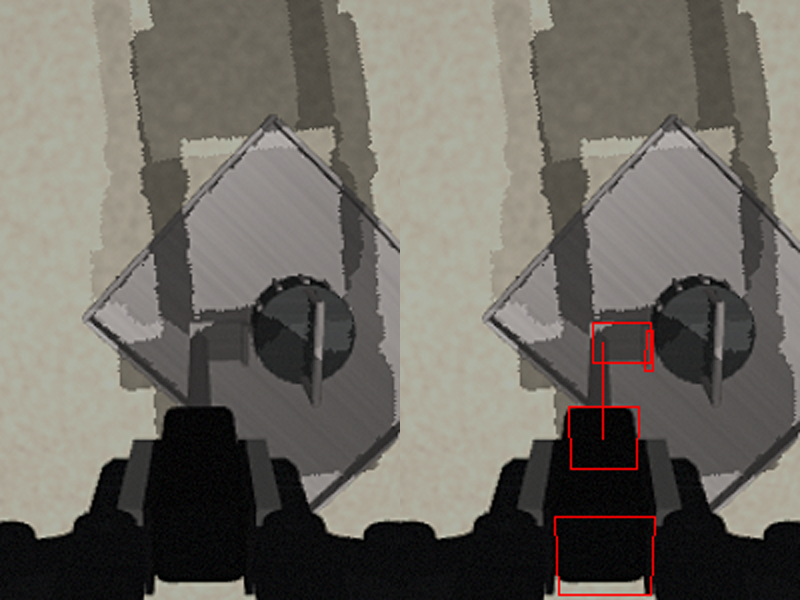

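arm_command --steps '[[[0, 0, 0], [0, 0, 15], 255], [[0, 0, 0], [0, 0, 35], 255], [[0, 0, 0], [0, 0, 40], 255], [[0, 0, 0], [0, 0, 30], 255], [[0, 0, -0.084], [13, 32, 5], 255], [[0, 0, -0.084], [13, 32, 0], 255], [[0, 0, -0.084], [13, 32, 0], 255], [[0, 0, -0.084], [13, 32, 0], 255], [[0, 0, -0.084], [13, 32, 0], 255], [[0, 0, -0.084], [13, 32, 0], 255], [[0, 0, -0.084], [13, 32, 0], 255], [[0, 0, -0.084], [14, 31, 0], 255], [[0, 0, 0], [0, 0, 0], 255], [[0, 0, 0], [0, 0, 0], 255]]'

```text
clock: 21.18
position: [0.5706, -0.1367, 0.2971]
ee_rot: [0.001, 0.718, 0.696, -0.0]
contact_force: [0.1, 0.2, -0.9]
width: 0.0193
```

```bash
python3 look.py w13
```

```text
21.225 [ 0.5704 -0.1371  0.2969] 0.019770171390133096 [ 0.7355 -0.339  -1.4845] a 88.12469560487246 tilt [ 0.0005 -0.0001]
```

View pics/w13z.png

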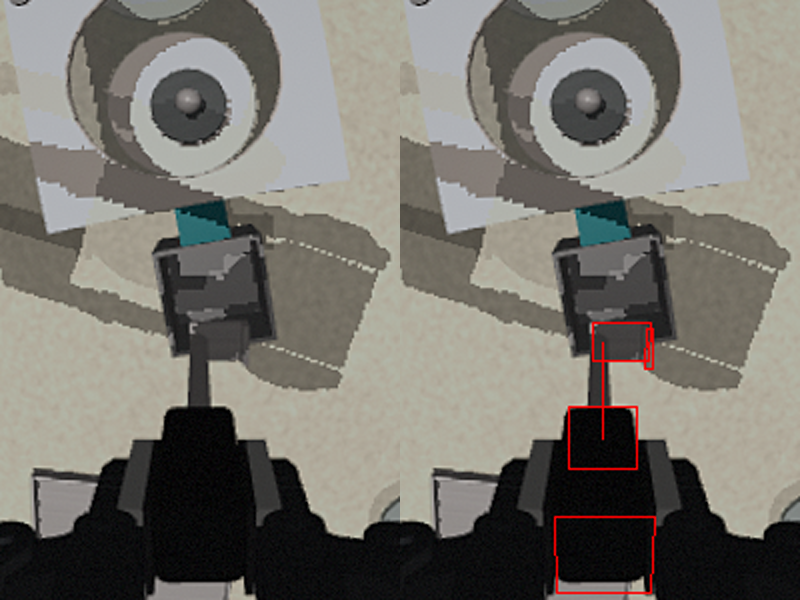

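arm_command --steps '[[[0, 0, 0], [0, 0, -35], 255], [[0, 0, 0], [0, 0, -40], 255], [[0, 0, 0], [0, 0, -40], 255], [[0, 0, 0], [0, 0, -25], 255], [[0, 0, 0], [0, 0, -12], 255], [[0, 0, 0], [0, 0, -6], 255], [[0, 0, 0], [0, 0, -2], 255], [[0, 0, 0], [0, 0, -1], 255], [[0, 0, 0], [0, 0, -1], 255], [[0, 0, 0], [0, 0, 0], 255], [[0, 0, 0], [0, 0, 0], 255]]'

```text
clock: 22.6
position: [0.5706, -0.1365, 0.1345]
ee_rot: [0.0, 0.719, 0.695, 0.0]
contact_force: [-0.3, 0.3, -1.0]
width: 0.0196
```

```bash
python3 look.py w14
```

```text
22.65 [ 0.5706 -0.1365  0.1345] 0.019608755874892025 [-0.505   0.9707 -0.7151] a 88.11633330030561 tilt [0.0002 0.0001]
```

View pics/w14z.png

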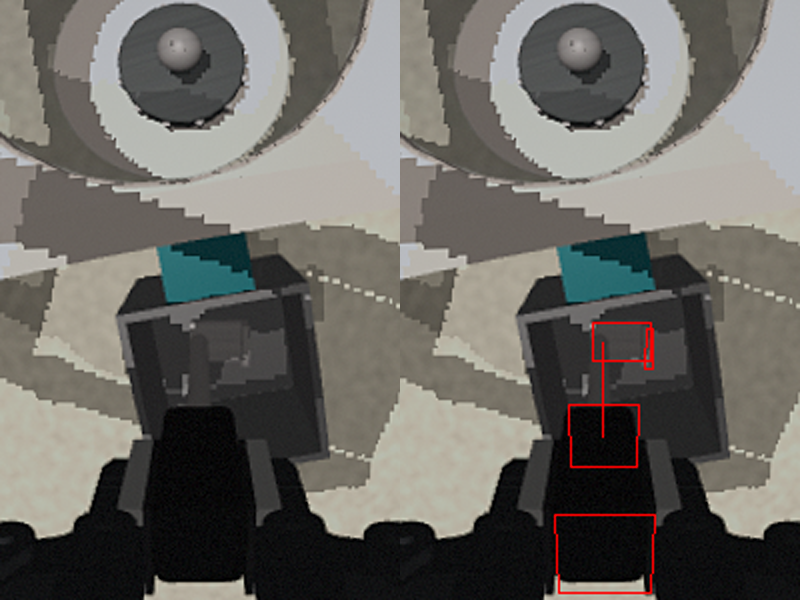

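arm_command --steps '[[[0, 0, 0], [0, 0, -1], 255], [[0, 0, 0], [0, 0, -0.5], 255], [[0, 0, 0], [0, 0, 0], 255]]' --newtons 20

```text
clock: 23.02
position: [0.5705, -0.1365, 0.1327]
ee_rot: [-0.0, 0.719, 0.695, -0.0]
contact_force: [-0.1, 0.5, -0.7]
width: 0.0191
```

arm_command --steps '[[[0, 0, 0], [0, 0, -0.5], 255], [[0, 0, 0], [0, 0, -0.5], 255], [[0, 0, 0], [0, 0, 0], 255]]'

```text
clock: 23.4
position: [0.5706, -0.1365, 0.1323]
ee_rot: [0.0, 0.719, 0.695, 0.0]
contact_force: [-1.9, 1.2, 3.5]
width: 0.0195
```

arm_command --steps '[[[0, 0, 0], [0, 0, 0], 190], [[0, 0, 0], [0, 0, 0], 180], [[0, 0, 0], [0, 0, 0], 170], [[0, 0, 0], [0, 0, 0], 150], [[0, 0, 0], [0, 0, 0], 120], [[0, 0, 0], [0, 0, 0], 60], [[0, 0, 0], [0, 0, 0], 0], [[0, 0, 0], [0, 0, 0], 0], [[0, 0, 0], [0, 0, 0], 0]]'

```text
clock: 24.52
position: [0.5706, -0.1365, 0.1318]
ee_rot: [0.0, 0.719, 0.695, 0.0]
contact_force: [-0.3, -0.8, 0.1]
width: 0.0854
```

```bash
python3 look.py w15
```

```text
24.575 [ 0.5705 -0.1365  0.1318] 0.08541445405247207 [-0.3458  0.5115 -1.1122] a 88.10554838271375 tilt [0. 0.]
```

View pics/w15z.png

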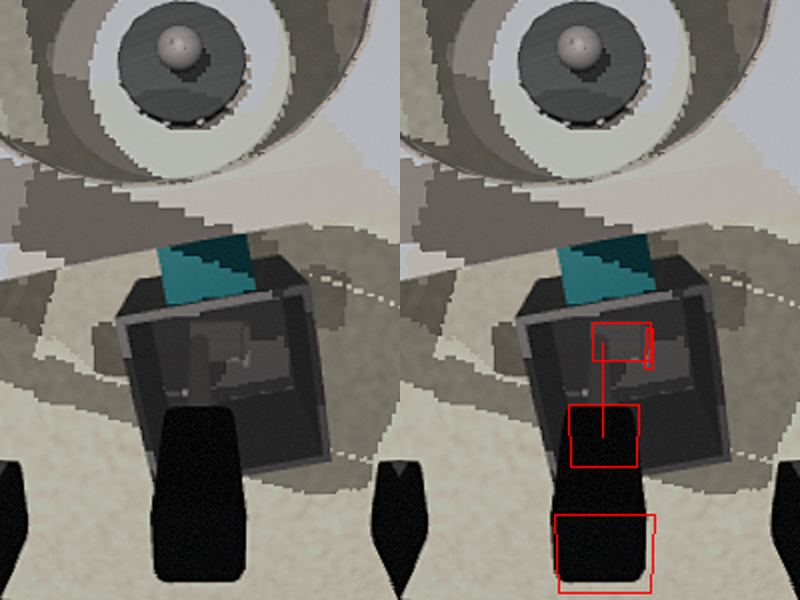

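Standing upright and released. I'll raise straight up and back off, then check both results.

arm_command --steps '[[[0, 0, 0], [0, 0, 15], 0], [[0, 0, 0], [0, 0, 35], 0], [[0, 0, 0], [0, 0, 45], 0], [[0, 0, 0], [0, 0, 45], 0], [[0, 0, 0], [-30, -40, 10], 0], [[0, 0, 0], [-30, -50, 0], 0], [[0, 0, 0], [-30, -50, 0], 0], [[0, 0, 0], [-30, -40, 0], 0], [[0, 0, 0], [-10, -20, 0], 0], [[0, 0, 0], [0, 0, 0], 0], [[0, 0, 0], [0, 0, 0], 0]]'

```text
clock: 25.95
position: [0.441, -0.3358, 0.2824]
ee_rot: [0.0, 0.719, 0.695, 0.0]
contact_force: [-0.2, 0.1, 0.2]
width: 0.0853
```

```bash
python3 look.py w16; python3 - <<'E'
from h import *
a=imaging.get_image("side");b=imaging.get_image("scene")
cv2.imwrite("pics/f.png",np.hstack([cv2.resize(a[80:230,280:480],None,fx=2,fy=2),cv2.resize(b[150:350,130:330],None,fx=1.9,fy=1.9)[:300]]) if 0 else cv2.resize(b[130:350,120:370],None,fx=2.7,fy=2.7))
cv2.imwrite("pics/f2.png",cv2.resize(a[80:230,250:490],None,fx=3,fy=3))
E
```

```text
26.0 [ 0.4411 -0.3356  0.2823] 0.08565523923414335 [0.4716 0.4344 0.5961] a 88.16600752906427 tilt [0.0002 0.0004]
```

View pics/w16.png

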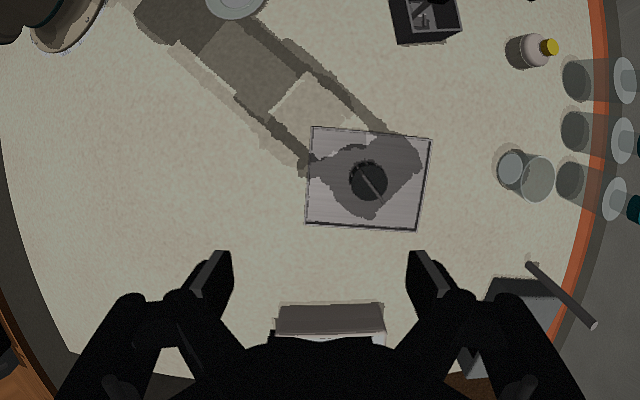

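View pics/f.png

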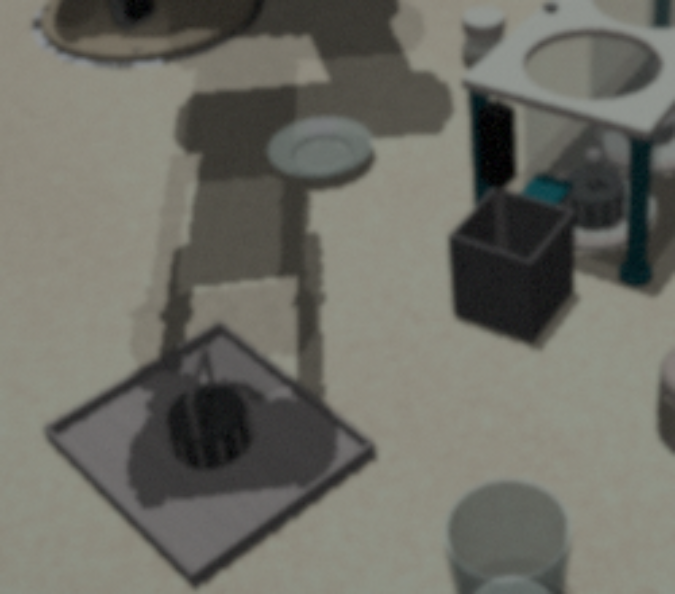

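View pics/f2.png

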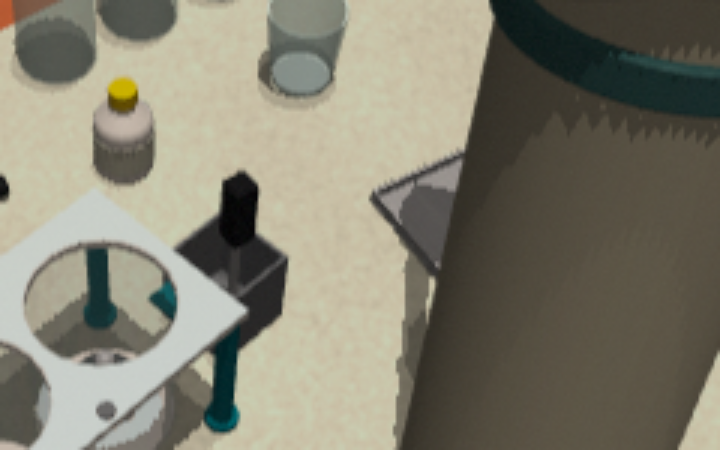

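The basket stands upright near the tray centre (wrist view pixel about (368,181)). The picker stands upright in its holder, and the arm touches nothing.

```bash
python3 -c "
from rig import manip; print(manip.sign_off())"
```

```text
the job is handed in; nothing more can be done
None
```

The basket is on the steel tray and the picker is back in its holder. I handed the job in at about 26 s of the 67 s allowed; sign-off gives no verdict.

- **Basket:** I took the picker by its handle and hooked the basket by its bail in the vessel farthest from the holder. I lifted it clear of the deck, lowered it onto the tray and backed the toe out. Only the picker touched it.
- **Picker:** I put it back toe down, felt it touch the holder floor and opened the fingers slowly.

**Last checks:**
- The wrist and scene pictures show the basket upright near the middle of the tray.
- The scene and side pictures show the picker standing straight in the holder.
- The gripper was open and clear of everything, and the force readings I took never went above about 7 N.

**Disagreements:** The scene camera placed the bath about 10 mm away from where the side and wrist cameras did, so I used those two. In the wrist view the tray's long side came out about 10 mm short of its given size. There was ample room on the tray, so this did not affect the placing.

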